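# Snug down the lantern battery cover crosswise

### The job

Tighten the four wing nuts on the cover plate of the solar lantern's battery box clockwise, roughly half a turn each, until each one goes firm, so the cover seats evenly on its gasket. Work in cross order: after the first nut do the one diagonally opposite it, then the remaining two. Stop when you feel a nut go firm and do not force it further, and leave the lantern, grill brush, plant pot and tray where they are.

Things in the scene. Friction and masses are not known exactly. Their poses are not given: they have to be found in the camera images.
- cover: white-painted steel cover plate 160 x 160 x 6 mm; origin: centre of its underside, x, y along its sides, z up; studs at x, y = +-52 mm; low black disc (52 mm wide, 4 mm high) in the middle. A springy gasket holds it 1 to 3 mm (unseen, varies) above a hard seat on the fixed grey box, 185 x 185 x 40 mm. It cannot slide or spin, only dip and tilt under the nuts.
- nut1: steel wing nut at the -x -y corner of the cover, diagonally opposite nut3. All nuts: flange 26 mm wide, 4 mm thick; above it a wing bar 46 mm long, 10 mm thick, 4 to 28 mm above the underside, its outer 14 mm standing up as ears to 36 mm. Origin: on the axis at the nut's underside, at the start just above the cover's top; x along the wings, y across them (grip along y), z up.
- nut2: steel wing nut at the +x -y corner of the cover, diagonally opposite nut4. All nuts: tighten clockwise seen from above, dropping 8 mm per full turn, and stay where left. From the start a nut takes 0.22 to 0.57 of a turn to go firm (never under 0.2): different every time, but alike within about 0.12 of a turn for the four nuts of one case.
- nut3: steel wing nut at the +x +y corner of the cover, diagonally opposite nut1. All nuts: until the cover is hard on its seat the nut turns with a torque of 0.06 to 0.1 N m; from there it climbs by about 0.3 N m per radian (read it while turning or right after a turn of 0.1 rad or more). Just firm is 0.15 N m; 0.19 to 0.25 N m is good; above 0.3 N m is forcing it.
- nut4: steel wing nut at the -x +y corner of the cover, diagonally opposite nut2. All nuts: a nut's axis is fixed and rigid, so a grip off its axis meets a side load. Tightening one nut hardly loosens another that is already firm.
- lantern: solar lantern with a toggle switch on its black base, 100 mm across, 124 mm tall, standing; origin at the centre of its underside. Bystander.
- brush: stainless grill brush lying bristles down, 242 mm long, 45 mm wide, 31 mm high; origin on the table under the brush, x along it, handle end at -160 mm, head end at +82 mm. Bystander.
- pot: small green plastic plant pot of soil, 86 mm across, 75 mm tall; origin at the centre of its underside. Bystander.
- tray: bamboo tray 200 x 150 x 22 mm with two grey silicone coasters in it; origin at the centre of its underside. Bystander.

How it is judged (in metres and radians):
On the way, in this order (a step that is already met when the one before it is completed fails the run):
1. one nut is firm (contact force between any of nut1, nut2, nut3, nut4 and cover above 7 N), for 0.2 s.
2. the nut diagonally opposite is firm too ((contact force between each of nut1, nut3 and cover above 7 N or contact force between each of nut2, nut4 and cover above 7 N)), for 0.2 s.
3. a third nut is firm ((contact force between each of nut1, nut2, nut3 and cover above 7 N or contact force between each of nut2, nut3, nut4 and cover above 7 N or contact force between each of nut3, nut4, nut1 and cover above 7 N or contact force between each of nut4, nut1, nut2 and cover above 7 N)), for 0.2 s.
4. all four nuts are firm (contact force between each of nut1, nut2, nut3, nut4 and cover above 7 N), for 0.2 s.
At the end, for the whole second after the job is handed in: All four nuts bear on the cover with more than 7 N and less than 50 N each, the cover is level within 0.012 rad, and lantern, brush, pot and tray are within 30 mm of where they stood (all of step 4 and contact force between each of nut1, nut2, nut3, nut4 and cover below 50 N and angle between cover's own z axis and vertical below 0.012 rad and distance of each of lantern, brush, pot, tray from where it was at the start of the episode below 0.03 m); the robot touches nothing.
It fails at once if a nut is forced: it bears on the cover with more than 50 N (contact force between any of nut1, nut2, nut3, nut4 and cover above 50 N).
It fails at once if two neighbouring nuts are firm while neither diagonal pair is (not in cross order) ((contact force between each of nut1, nut2 and cover above 7 N or contact force between each of nut2, nut3 and cover above 7 N or contact force between each of nut3, nut4 and cover above 7 N or contact force between each of nut4, nut1 and cover above 7 N) and not (contact force between each of nut1, nut3 and cover above 4 N or contact force between each of nut2, nut4 and cover above 4 N)).
It fails at once if the lantern, brush, pot or tray is shifted by more than 30 mm or tipped (distance of any of lantern, brush, pot, tray from where it was at the start of the episode above 0.03 m or angle between any of lantern, brush, pot, tray's own z axis and vertical above 0.3 rad).
It also fails if it takes over 72 s, if anything falls off the work surface, if the arm or the gripper's body presses on something with over 40 N, if the wrist force passes 120 N, or if a joint passes its speed limit or range.

### The arm

A 6-joint arm with a two-finger parallel gripper is mounted at the origin on the work surface. World frame = base frame: x ahead of the robot, y to its left, z up, the work surface at z = 0. Lengths are in mm, angles in rad, forces in N, time in s.
With the tool pointing down it reaches from about 400 to 925 mm from the base axis. Payload 12.5 kg.
Tool frame: the origin (TCP) lies at the very end of the fingers, on their centre line; the grasp point (between the pads) lies 19 mm behind it; x points along the fingers, z is the direction in which the jaws open and shut, and the axes are right-handed (so a half turn about x gives the same grasp; the last joint's range is limited). The gripper opens to 95 mm and grips with 3 to 60 N. Pads are 20 mm wide; open, the fingers measure 119 mm over their backs; the gripper's body (75 mm by 180 mm) begins 59 mm behind the grasp point.
Start: joints at [1.011, 0.491, 1.559, -0, 1.092, -0.106], TCP at [273.977, 561.768, 214.661] pointing down, gripper open.
Joint ranges: [-3.1, 3.1], [-0.84, 2.19], [0.05, 2.79], [-1.13, 4.28], [0.06, 2.93], [-2.69, 2.69]. Speed limits (rad/s): [2.22, 2.22, 2.79, 3.14, 3.14, 3.14].

### API

Orientations are given as a unit quaternion [w, x, y, z].
In Python, from workcell import env, optics, workorder gives the robot as it stands.
- The arm moves only by the tool step_arm, never from a script. Its argument "motion" is a list of rows, each a list of 3 entries, a list of its own where there are three numbers: the shift along the tool's x, y, z in units of 30 mm (1.0 is 30 mm), then the turn about the tool's x in units of 8 degrees (1.0 is 8 degrees), then the closure in counts, from 0 (fully open) to 255 (shut). A call has 1 to 20 rows; each row is the pose to reach, as a shift and turn from the pose commanded when the call began, along the tool's axes at that moment; what a row does not reach only later rows make up. A row lasts 1/8 s, in which the tool goes at most 62.5 mm and 10.7 degrees, less where a joint would pass 70% of its speed; a pose out of reach is approached as far as the arm can. A call with a gripper value outside its range is refused whole. The fingers move at their own pace and stop on an object; "grip_force" is the grip in N (left out, the last holds). Time passes only in rows, so rows that repeat a pose let the fingers close. It gives the time, the measured TCP pose, the force and the opening at its end, in the units of the state.
- env.observe(): the state, without advancing time (a new reading comes with each control period).
- optics.get_image(name): name is "scene" or "top" or "wrist"; returns the picture (384x512x3 uint8, red, green, blue); there is no depth.
- optics.camera_params(name): a dict with "intrinsics" (3x3 intrinsics, pixels), "R" (3x3) and "t" (3): a world point X has camera coordinates R X + t; the wrist camera has in their place "mount" (4x4, takes a point from camera to tool coordinates, whose origin is the TCP and whose axes are the tool frame's). Camera axes: x right, y down, z forward; pixel columns grow to the right and rows downward; lengths in mm; the calibration is good to about 2 mm. A picture is of the moment at which its call begins: read the wrist's pose just before it. camera_params takes no time and is no camera call.
- workorder.hand_in(): hands the job in, once; it reports no verdict.
The state is a dict: "time": time; "joints": joint angles; "joint_velocities": joint speeds; "joint_efforts": joint torques, N m; "position": TCP position; "tcp_rot": TCP orientation; "contact_force": force on the tool from outside, world axes, zero at the start; "torque": the same for the moment, N m; "finger_gap": finger opening in mm.
Only numpy, scipy, OpenCV 4.12 (cv2) and the standard library are available. Lean on these libraries where they do the work, as an engineer would, in place of code of your own. Each camera call takes 0.05 s, during which the arm holds its last target.

## Working session

There is one attempt and no reset: what is moved stays moved. The work goes in short steps, Python scripts to look and compute and a tool call to move; the robot and the scene stay as the last step left them, time stands still between calls to the robot, and variables do not carry over. Pictures are saved under pics/ and viewed, and the job is handed in when it is done.

Besides the shell and the picture viewer there is one more tool, called after "Call:" as name(argument=value, ...) on one line, values as JSON. step_arm: Moves the arm, as the interface text tells. Its arguments: {"type":"object","properties":{"motion":{"type":"array","items":{"type":"array"}},"grip_force":{"type":"number"}},"required":["motion"]}

```bash
ls; mkdir -p pics
cat > h.py <<'E'
import numpy as np, cv2
from workcell import env, optics, workorder
def snap(n,f):
    im=optics.get_image(n); cv2.imwrite('pics/'+f,cv2.cvtColor(im,cv2.COLOR_RGB2BGR)); return im
def ray(n,u,v,z,cp=None):
    c=optics.camera_params(n); K,R,t=map(np.array,(c['intrinsics'],c['R'],c['t']))
    d=R.T@np.linalg.solve(K,[u,v,1.]); o=-R.T@t
    return o+d*(z-o[2])/d[2]
E
python3 - <<'E'
from h import *
s=env.observe()
for k,v in s.items(): print(k,np.round(v,3))
for n in('scene','top'):
    snap(n,n+'0.png'); c=optics.camera_params(n); print(n,np.round(c['intrinsics'],1).tolist(),np.round(c['R'],3).tolist(),np.round(c['t'],1))
print(optics.camera_params('wrist'))
E
```

```text
pics
time 0.0
joints [ 1.011  0.492  1.559 -0.     1.092 -0.106]
joint_velocities [-0.    -0.    -0.002  0.001 -0.001 -0.001]
joint_efforts [-2.0000e-03 -6.1264e+01 -2.5818e+01  6.9000e-02  4.8000e-02 -0.0000e+00]
position [273.838 561.533 214.05 ]
tcp_rot [ 0.599 -0.375  0.6    0.375]
contact_force [0.644 0.417 0.54 ]
torque [-0.027 -0.029  0.008]
finger_gap 95.434
scene [[351.1, 0.0, 262.6], [0.0, 351.1, 191.3], [0.0, 0.0, 1.0]] [[0.45, 0.893, 0.019], [0.651, -0.313, -0.692], [-0.612, 0.324, -0.722]] [-237.7 -279.8 1465.8]
top [[361.2, 0.0, 257.7], [0.0, 361.2, 191.6], [0.0, 0.0, 1.0]] [[-0.022, -1.0, -0.016], [-0.993, 0.023, -0.115], [0.116, 0.014, -0.993]] [  24.   538.5 1092.6]
{'intrinsics': array([[273.54631556,   0.        , 251.71191291],
       [  0.        , 273.54631556, 189.16147405],
       [  0.        ,   0.        ,   1.        ]]), 'mount': array([[-3.87215748e-04, -2.78491144e-01,  9.60438719e-01,
        -1.70199342e+02],
       [-3.32356113e-04, -9.60438702e-01, -2.78491273e-01,
         7.99567402e+01],
       [ 9.99999870e-01, -4.27043886e-04,  2.79338756e-04,
         5.03338127e-01],
       [ 0.00000000e+00,  0.00000000e+00,  0.00000000e+00,
         1.00000000e+00]])}
```

View pics/scene0.png

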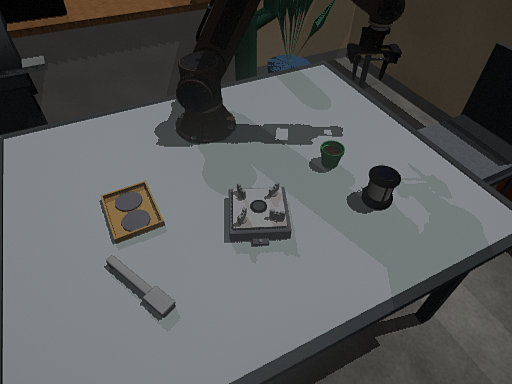

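View pics/top0.png

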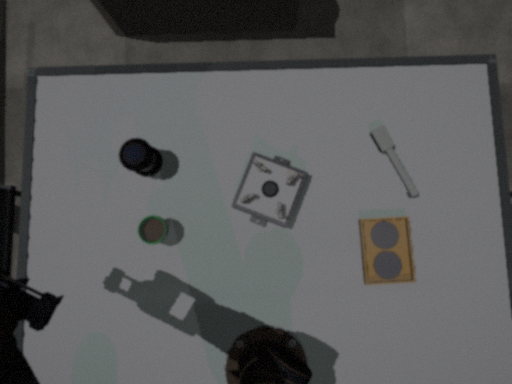

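The top view shows the box at about (271,189), with nuts near (263,167), (294,180), (282,211) and (251,198). The lantern is at (140,156), the pot at (153,230), the tray at (387,250) and the brush near (395,160). I'll zoom in next.

Run:
```python
from h import *
im=cv2.imread('pics/top0.png'); c=im[140:240,220:325]
cv2.imwrite('pics/topz.png',cv2.resize(c,None,fx=6,fy=6,interpolation=cv2.INTER_CUBIC)[:600,:800])
g=cv2.cvtColor(im,cv2.COLOR_BGR2GRAY)
m=(g<45).astype(np.uint8); m2=np.zeros_like(m); m2[175:205,255:287]=m[175:205,255:287]
M=cv2.moments(m2,True); u,v=M['m10']/M['m00'],M['m01']/M['m00']; print(u,v,M['m00'],ray('top',u,v,52))
```

```text
269.8224299065421 188.74766355140187 107.0 [544.49665507 -25.65697987  52.        ]
```

View pics/topz.png

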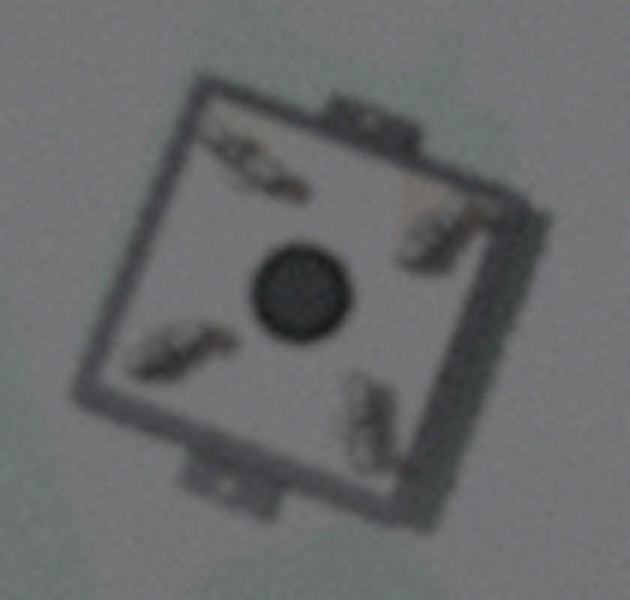

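```bash
cat >> h.py <<'E'
from scipy.spatial.transform import Rotation as Ro
def tool(s=None):
    s=s or env.observe(); q=np.array(s['tcp_rot']); return Ro.from_quat(q[[1,2,3,0]]).as_matrix(), np.array(s['position']), s
def zyaw(R): return np.degrees(np.arctan2(R[1,2],R[0,2]))
def plan(p,yaw=None):
    "p target TCP, yaw = desired direction of tool z in world deg (mod 180)"
    R,p0,s=tool(); sh=R.T@(np.array(p)-p0)/30
    print('shift units',np.round(sh,3),'z-yaw now',round(zyaw(R),2),'j6',round(s['joints'][5],3),'t',s['time'])
    if yaw is not None:
        d=(zyaw(R)-yaw)   # + turn about x(down) lowers yaw
        for k in (-360,-180,0,180,360):
            print('  turn deg',round(d+k,1),'units',round((d+k)/8,3))
def wray(u,v,z,R,p):
    c=optics.camera_params('wrist'); K=np.array(c['intrinsics']); M=np.array(c['mount'])
    d=R@M[:3,:3]@np.linalg.solve(K,[u,v,1.]); o=p+R@M[:3,3]; return o+d*(z-o[2])/d[2]
def wproj(X,R,p):
    c=optics.camera_params('wrist'); K=np.array(c['intrinsics']); M=np.array(c['mount'])
    x=M[:3,:3].T@(R.T@(np.array(X)-p)-M[:3,3]); x=K@x; return x[:2]/x[2]
E
python3 - <<'E'
from h import *
R,p,s=tool(); print(np.round(R,3)); plan([544,-26,200],-111)
E
```

```text
[[-0.001 -0.899  0.438]
 [-0.001  0.438  0.899]
 [-1.     0.    -0.001]]
shift units [  0.483 -16.679 -13.655] z-yaw now 64.0 j6 -0.106 t 0.1
  turn deg -185.0 units -23.125
  turn deg -5.0 units -0.625
  turn deg 175.0 units 21.875
  turn deg 355.0 units 44.375
  turn deg 535.0 units 66.875
```

Call:
step_arm(motion=[[[0.5, -16.7, -13.7], 0, 0], [[0.5, -16.7, -13.7], 0, 0], [[0.5, -16.7, -13.7], 0, 0], [[0.5, -16.7, -13.7], 0, 0], [[0.5, -16.7, -13.7], 0, 0], [[0.5, -16.7, -13.7], 0, 0], [[0.5, -16.7, -13.7], 0, 0], [[0.5, -16.7, -13.7], 0, 0], [[0.5, -16.7, -13.7], 0, 0], [[0.5, -16.7, -13.7], 0, 0], [[0.5, -16.7, -13.7], 0, 0], [[0.5, -16.7, -13.7], 0, 0], [[0.5, -16.7, -13.7], 0, 0], [[0.5, -16.7, -13.7], 0, 0]])

```text
time: 1.85
position: [543.7, -25.9, 199.8]
tcp_rot: [0.599, -0.375, 0.599, 0.375]
contact_force: [0.3, -0.1, 0.0]
finger_gap: 95.1
```

Run:
```python
from h import *
R,p,s=tool(); im=snap('wrist','w1.png'); np.savez('w1.npz',R=R,p=p); print(s['time'],p,zyaw(R),np.round(s['joints'],3),np.round(s['joint_velocities'],3))
```

```text
1.85 [543.67786134 -25.88249808 199.82031156] 64.09831972209226 [-0.169  0.393  1.776  0.     0.973 -1.288] [-0.003  0.002 -0.004 -0.002 -0.001 -0.002]
```

View pics/w1.png

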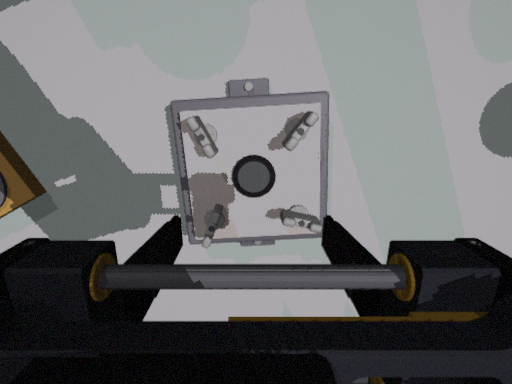

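Run:
```python
from h import *
d=np.load('w1.npz');R,p=d['R'],d['p']; im=cv2.imread('pics/w1.png')
g=cv2.cvtColor(im,cv2.COLOR_BGR2GRAY)
m=np.zeros_like(g); m[145:205,225:282]=(g[145:205,225:282]<75)
cs,_=cv2.findContours(m,0,1); c=max(cs,key=cv2.contourArea); e=cv2.fitEllipse(c); print(e)
print('disc',wray(*e[0],52,R,p))
c=im[80:260,155:345]; cv2.imwrite('pics/w1z.png',cv2.resize(c,(760,720)[:2] if 0 else (630,597),interpolation=cv2.INTER_CUBIC))
```

```text
((253.15127563476562, 175.77670288085938), (41.03572082519531, 42.096961975097656), 95.53929901123047)
disc [540.76713317 -21.85784582  52.        ]
```

View pics/w1z.png

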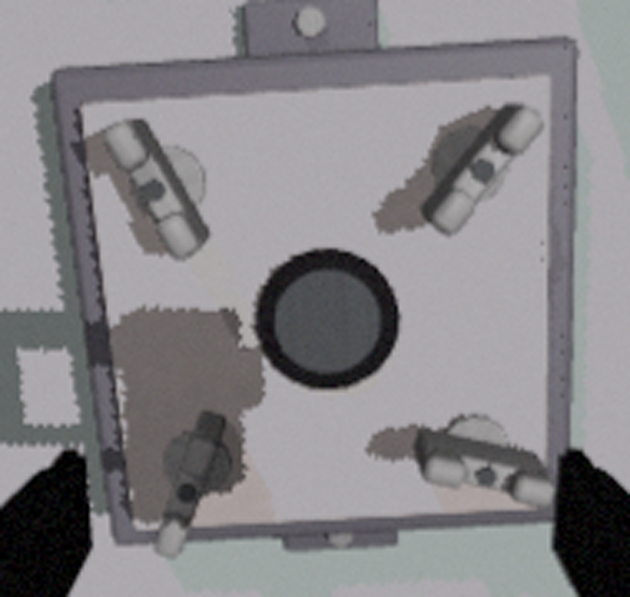

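Run:
```python
from h import *
d=np.load('w1.npz');R,p=d['R'],d['p']
P=[]
for n,(u,v) in dict(A=(152,189),B=(483,170),C=(186,492),D=(486,477)).items():
    X=wray(u/3.316+155,v/3.316+80,76,R,p); P.append(X); print(n,np.round(X,1))
P=np.array(P)[:,:2]; A,B,C,D=P
print('sides',[round(np.linalg.norm(a-b),1) for a,b in((A,B),(B,D),(D,C),(C,A))],'mean',P.mean(0),'yaw',[np.degrees(np.arctan2(*(b-a)[::-1])) for a,b in((A,B),(C,D),(A,C),(B,D))])
# ear ends at top z=84
for n,(a,b) in dict(A=((127,137),(183,240)),B=((521,125),(452,215)),C=((210,425),(170,540)),D=((443,471),(535,490))).items():
    a=wray(a[0]/3.316+155,a[1]/3.316+80,84,R,p);b=wray(b[0]/3.316+155,b[1]/3.316+80,84,R,p); print(n,np.round((a+b)/2,1),np.degrees(np.arctan2(*(b-a)[1::-1])),np.linalg.norm(a-b))
```

```text
A [473.3 -51.   76. ]
B [514.1  46.6  76. ]
C [570.8 -91.1  76. ]
D [611.8   6.1  76. ]
sides [np.float64(105.7), np.float64(105.7), np.float64(105.5), np.float64(105.5)] mean [542.51472942 -22.36228384] yaw [np.float64(67.30846050867632), np.float64(67.1667907100045), np.float64(-22.37675803795132), np.float64(-22.498859909594483)]
A [473.8 -48.4  84. ] 0.6536117125826137 35.345319296311246
B [513.5  46.3  84. ] -62.077183381112874 33.832803947928205
C [565.9 -85.8  84. ] -45.78672098307269 45.22263587470533
D [609.6   6.7  84. ] 51.60793928177567 32.531386544572996
```

Run:
```python
from h import *
plan([474.3,-50.6,115],90.65)
R,p,s=tool(); print(wproj(p,R,p))
```

```text
shift units [ 2.827  1.725 -1.749] z-yaw now 64.09 j6 -1.288 t 1.9
  turn deg -386.6 units -48.319
  turn deg -206.6 units -25.819
  turn deg -26.6 units -3.319
  turn deg 153.4 units 19.181
  turn deg 333.4 units 41.681
[250.90970988 232.45261807]
```

Call:
step_arm(motion=[[[1.4, 1.72, -1.75], -1.3, 0], [[2.83, 1.72, -1.75], -2.6, 0], [[2.83, 1.72, -1.75], -3.32, 0], [[2.83, 1.72, -1.75], -3.32, 0], [[2.83, 1.72, -1.75], -3.32, 0]])

```text
time: 2.52
position: [475.2, -51.5, 115.3]
tcp_rot: [-0.498, 0.502, -0.498, -0.502]
contact_force: [0.4, -0.5, 0.0]
finger_gap: 95.0
```

```bash
cat > wl.py <<'E'
import sys
from h import *
R,p,s=tool(); n=sys.argv[1]; im=snap('wrist',n+'.png'); np.savez(n+'.npz',R=R,p=p)
print(s['time'],np.round(p,1),round(zyaw(R),2),'j6',round(s['joints'][5],3),'gap',s['finger_gap'],'tau',np.round(s['torque'],3),'F',np.round(s['contact_force'],1))
c=cv2.cvtColor(im,cv2.COLOR_RGB2BGR)[120:300,150:350]; cv2.imwrite('pics/'+n+'z.png',cv2.resize(c,None,fx=3,fy=3,interpolation=cv2.INTER_CUBIC))
for z in (76,84): print('axis pt at z',z,'zoom px',(wproj([p[0],p[1],z],R,p)-[150,120])*3)
E
python3 wl.py w2
```

```text
2.525 [475.2 -51.5 115.3] 90.47 j6 -1.825 gap 95.04612879515157 tau [ 0.009 -0.005 -0.022] F [ 0.4 -0.5  0. ]
axis pt at z 76 zoom px [301.35161458 273.75259996]
axis pt at z 84 zoom px [301.2336832  284.63635667]
```

View pics/w2z.png

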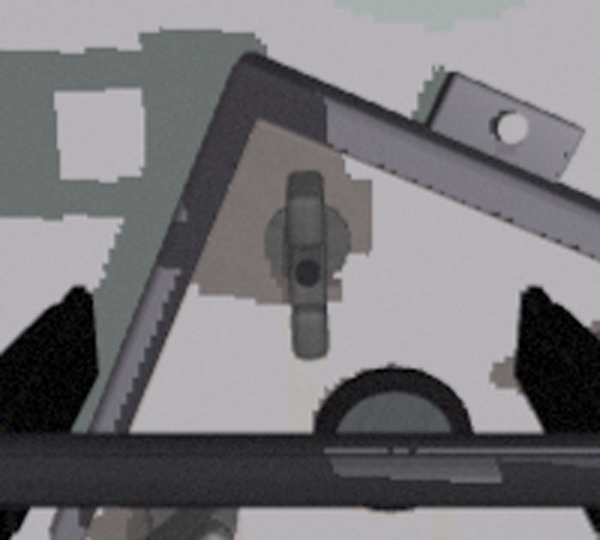

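The axis dot is at zoom px (307,271) against an expected (301,274), and the fingertips' midpoint is at column 307. The nut is therefore within about 1 mm of centre, with the bar rotated about 1.5°. I'll descend and grip.

Call:
step_arm(motion=[[[0.8, 0.017, 0.02], -0.2, 165], [[1.4, 0.017, 0.02], -0.2, 165], [[1.9, 0.017, 0.02], -0.2, 165], [[1.92, 0.017, 0.02], -0.2, 165], [[1.92, 0.017, 0.02], -0.2, 165], [[1.92, 0.017, 0.02], -0.2, 200], [[1.92, 0.017, 0.02], -0.2, 255], [[1.92, 0.017, 0.02], -0.2, 255], [[1.92, 0.017, 0.02], -0.2, 255], [[1.92, 0.017, 0.02], -0.2, 255]], grip_force=40)

```text
time: 3.82
position: [474.4, -51.1, 57.6]
tcp_rot: [-0.491, 0.51, -0.49, -0.509]
contact_force: [-0.8, 2.8, 5.8]
finger_gap: 30.5
```

```bash
python3 wl.py w3
```

```text
3.825 [474.4 -51.1  57.6] 92.15 j6 -1.855 gap 30.45313042782707 tau [ 0.554  0.056 -0.009] F [-0.8  2.8  5.8]
axis pt at z 76 zoom px [300.1707372  374.25080004]
axis pt at z 84 zoom px [299.96535301 393.69441744]
```

View pics/w3z.png

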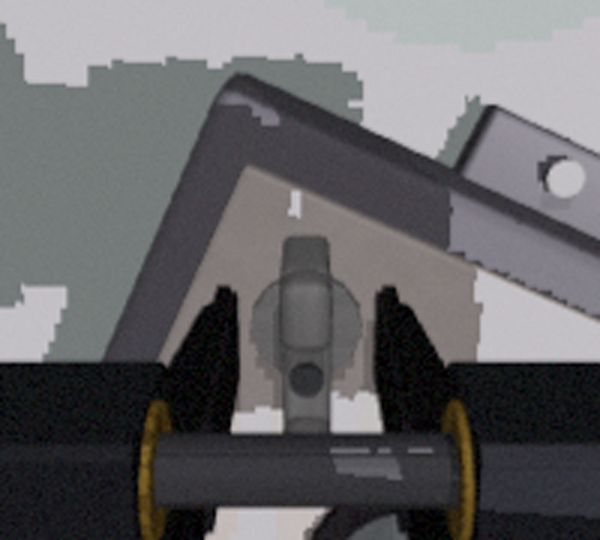

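Call:
step_arm(motion=[[[0, 0, 0], 0, 255], [[0, 0, 0], 0, 255], [[0, 0, 0], 0, 255], [[0, 0, 0], 0, 255]])

```text
time: 4.38
position: [474.4, -51.1, 57.6]
tcp_rot: [-0.491, 0.51, -0.49, -0.509]
contact_force: [-0.3, 2.4, 6.1]
finger_gap: 30.8
```

Run:
```python
from h import *
R,p,s=tool(); print(np.round(p,2),s['finger_gap'],np.round(s['torque'],3),np.round(s['contact_force'],1))
```

```text
[474.43 -51.14  57.61] 30.76538169949597 [0.527 0.068 0.034] [-0.3  2.4  6.1]
```

Run:
```python
from h import *
im=snap('scene','s1.png'); c=cv2.cvtColor(im,cv2.COLOR_RGB2BGR)[110:260,170:350]
cv2.imwrite('pics/s1z.png',cv2.resize(c,None,fx=4,fy=4,interpolation=cv2.INTER_CUBIC))
```

```text
(no output)
```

View pics/s1z.png

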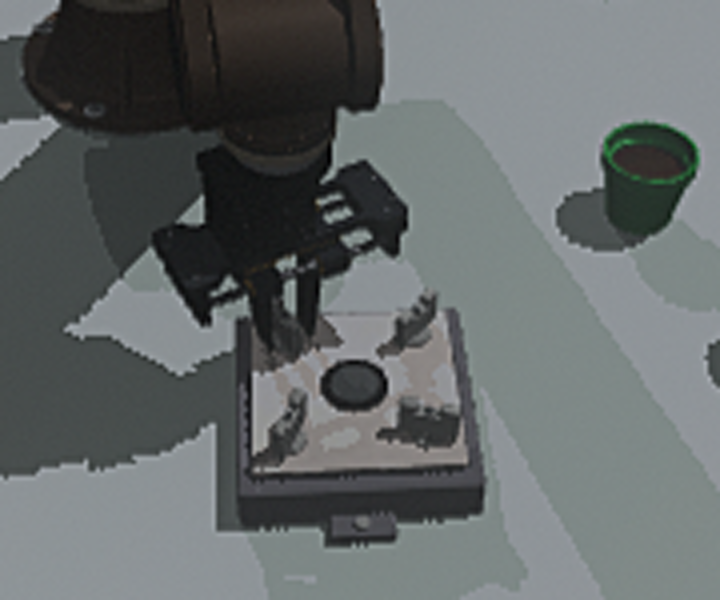

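View pics/w3.png

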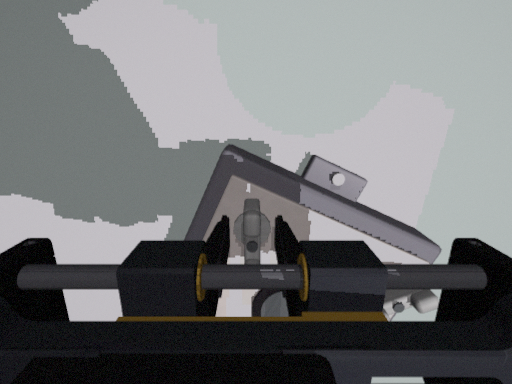

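Run:
```python
from h import *
c=optics.camera_params('wrist'); K=np.array(c['intrinsics']); M=np.array(c['mount'])
A=np.zeros((3,3));b=np.zeros(3); L=[]
for n,(u,v) in dict(w1=(200.8,137),w2=(252.3,210.3),w3=(251.7,246)).items():
    d=np.load(n+'.npz');R,p=d['R'],d['p']; r=R@M[:3,:3]@np.linalg.solve(K,[u,v,1.]); r/=np.linalg.norm(r); o=p+R@M[:3,3]; L.append((o,r))
    Q=np.eye(3)-np.outer(r,r); A+=Q; b+=Q@o
X=np.linalg.solve(A,b); print(X)
for o,r in L: print(np.linalg.norm((np.eye(3)-np.outer(r,r))@(X-o)))
```

```text
[473.80338177 -50.12073025  78.36093959]
0.17578709988934513
0.3287560082799112
0.1720230795052223
```

Call:
step_arm(motion=[[[-0.13, 0, 0], 0, 255], [[-0.13, 0, 0], 0, 255], [[-0.13, 0, 0], 0, 255]])

```text
time: 4.8
position: [474.9, -51.1, 62.1]
tcp_rot: [-0.491, 0.51, -0.49, -0.509]
contact_force: [-0.4, 4.7, 11.5]
finger_gap: 10.1
```

```bash
cat > st.py <<'E'
from h import *
R,p,s=tool(); print(s['time'],np.round(p,2),round(zyaw(R),2),'j6',round(s['joints'][5],3),s['finger_gap'],np.round(s['torque'],3),np.round(s['contact_force'],1))
E
python3 st.py
```

```text
4.8 [474.87 -51.13  62.15] 92.14 j6 -1.855 10.077678870882073 [ 0.93  -0.039 -0.042] [-0.4  4.7 11.5]
```

Call:
step_arm(motion=[[[-0.05, 0, 0.03], 0, 210], [[-0.05, 0, 0.03], 0, 210], [[-0.05, 0, 0.03], 0, 255], [[-0.05, 0, 0.03], 0, 255], [[-0.05, 0, 0.03], 0, 255]])

```text
time: 5.42
position: [474.3, -51.0, 62.6]
tcp_rot: [-0.49, 0.51, -0.491, -0.509]
contact_force: [-1.8, -5.9, 3.3]
finger_gap: 9.9
```

```bash
python3 st.py
```

```text
5.425 [474.25 -50.99  62.6 ] 92.16 j6 -1.853 9.87946037628377 [-1.102  0.24  -0.073] [-1.8 -5.9  3.3]
```

Call:
step_arm(motion=[[[0, 0, -0.016], 0, 255], [[0.006, 0, -0.016], 1, 255], [[0.012, 0, -0.016], 2, 255], [[0.018, 0, -0.016], 3, 255], [[0.024, 0, -0.016], 4, 255], [[0.03, 0, -0.016], 5, 255], [[0.036, 0, -0.016], 6, 255], [[0.042, 0, -0.016], 7, 255], [[0.047, 0, -0.016], 8, 255]])

```text
time: 6.55
position: [474.3, -51.0, 61.2]
tcp_rot: [0.686, -0.171, 0.686, 0.17]
contact_force: [-0.4, -1.9, 4.5]
finger_gap: 9.5
```

```bash
python3 st.py
```

```text
6.55 [474.33 -50.99  61.19] 27.91 j6 -0.733 9.502660199151041 [-0.464  0.052  0.091] [-0.4 -1.9  4.5]
```

Call:
step_arm(motion=[[[0.006, 0, 0], 1, 255], [[0.012, 0, 0], 2, 255], [[0.018, 0, 0], 3, 255]])

```text
time: 6.92
position: [474.3, -51.0, 60.7]
tcp_rot: [0.707, -0.024, 0.707, 0.024]
contact_force: [-0.2, -1.7, 3.5]
finger_gap: 9.6
```

```bash
python3 st.py
```

```text
6.925 [474.32 -50.97  60.67] 3.91 j6 -0.314 9.591818519716684 [-0.462  0.104  0.115] [-0.2 -1.7  3.5]
```

Call:
step_arm(motion=[[[0.006, 0, 0], 1, 255], [[0.012, 0, 0], 2, 255]])

```text
time: 7.18
position: [474.4, -51.0, 60.3]
tcp_rot: [0.703, 0.074, 0.703, -0.075]
contact_force: [0.2, -2.3, 4.3]
finger_gap: 9.6
```

```bash
python3 st.py
```

```text
7.175 [474.37 -50.98  60.29] -12.09 j6 -0.034 9.618390469387215 [-0.452  0.101  0.08 ] [ 0.2 -2.3  4.3]
```

Torque is still at the running level (0.08).

Call:
step_arm(motion=[[[0.006, 0, 0], 1, 255], [[0.012, 0, 0], 2, 255], [[0.018, 0, 0], 3, 255]])

```text
time: 7.55
position: [474.4, -51.0, 59.8]
tcp_rot: [0.673, 0.219, 0.672, -0.219]
contact_force: [0.8, -2.3, 4.3]
finger_gap: 9.7
```

```bash
python3 st.py
```

```text
7.55 [474.4  -51.    59.77] -36.09 j6 0.384 9.65430832903269 [-0.521  0.105  0.1  ] [ 0.8 -2.3  4.3]
```

Call:
step_arm(motion=[[[0.006, 0, 0], 1, 255], [[0.012, 0, 0], 2, 255], [[0.018, 0, 0], 3, 255]])

```text
time: 7.92
position: [474.4, -51.0, 59.3]
tcp_rot: [0.612, 0.354, 0.612, -0.354]
contact_force: [0.4, -2.4, 5.2]
finger_gap: 9.8
```

```bash
python3 st.py
```

```text
7.925 [474.41 -51.03  59.28] -60.08 j6 0.803 9.848009150651652 [-0.508  0.225  0.138] [ 0.4 -2.4  5.2]
```

Call:
step_arm(motion=[[[0.006, 0, 0], 1, 255]])

```text
time: 8.05
position: [474.4, -51.0, 59.1]
tcp_rot: [0.586, 0.396, 0.586, -0.396]
contact_force: [-0.8, -1.7, 7.1]
finger_gap: 9.8
```

```bash
python3 st.py
```

```text
8.05 [474.41 -51.03  59.11] -68.08 j6 0.943 9.827195469939955 [-0.49   0.268  0.19 ] [-0.8 -1.7  7.1]
```

Call:
step_arm(motion=[[[0.005, 0, 0], 0.75, 255]])

```text
time: 8.18
position: [474.4, -51.0, 59.0]
tcp_rot: [0.565, 0.426, 0.564, -0.426]
contact_force: [-0.9, -2.1, 6.4]
finger_gap: 10.0
```

```bash
python3 st.py
```

```text
8.175 [474.41 -51.02  59.02] -74.04 j6 1.047 9.956541529148602 [-0.461  0.316  0.193] [-0.9 -2.1  6.4]
```

Call:
step_arm(motion=[[[0, 0, 0], 0, 255], [[0, 0, 0], 0, 160], [[0, 0, 0], 0, 150], [[0, 0, 0], 0, 150], [[0, 0, 0], 0, 150], [[-0.8, 0, 0], 0, 150], [[-1.6, 0, 0], 0, 100], [[-1.9, 0, 0], 0, 50], [[-1.9, 0, 0], 0, 50]])

```text
time: 9.3
position: [474.2, -50.8, 115.8]
tcp_rot: [0.566, 0.425, 0.565, -0.425]
contact_force: [-1.4, 0.5, -0.6]
finger_gap: 63.9
```

```bash
python3 st.py; python3 -c "
from h import *
plan([610.4,5.0,116],141.6)"
```

```text
9.3 [474.2  -50.81 115.83] -73.84 j6 1.043 63.891137895067175 [-0.023  0.191  0.025] [-1.4  0.5 -0.6]
shift units [-3.000e-03  4.879e+00 -5.230e-01] z-yaw now -73.84 j6 1.043 t 9.3
  turn deg -575.4 units -71.93
  turn deg -395.4 units -49.43
  turn deg -215.4 units -26.93
  turn deg -35.4 units -4.43
  turn deg 144.6 units 18.07
```

Call:
step_arm(motion=[[[0, 1, -0.1], -1.3, 50], [[0, 2, -0.2], -2.6, 50], [[0, 3, -0.3], -3.9, 50], [[0, 4, -0.4], -5.2, 50], [[0, 4.88, -0.52], -6.5, 50], [[0, 4.88, -0.52], -7.8, 50], [[0, 4.88, -0.52], -9.1, 50], [[0, 4.88, -0.52], -10.4, 50], [[0, 4.88, -0.52], -11.7, 50], [[0, 4.88, -0.52], -13, 50], [[0, 4.88, -0.52], -14.3, 50], [[0, 4.88, -0.52], -15.6, 50], [[0, 4.88, -0.52], -16.9, 50], [[0, 4.88, -0.52], -18.2, 50], [[0, 4.88, -0.52], -19.5, 50], [[0, 4.88, -0.52], -20.8, 50], [[0, 4.88, -0.52], -22.1, 50], [[0, 4.88, -0.52], -23.4, 50], [[0, 4.88, -0.52], -24.7, 50], [[0, 4.88, -0.52], -26, 50]])

```text
time: 11.8
position: [610.0, 4.9, 114.3]
tcp_rot: [0.273, -0.651, 0.274, 0.653]
contact_force: [-0.3, 0.4, -0.7]
finger_gap: 76.4
```

Call:
step_arm(motion=[[[0, 0, 0], -0.93, 50], [[0, 0, 0], -0.93, 50], [[0, 0, 0], -0.93, 50]])

```text
time: 12.18
position: [610.2, 4.9, 115.1]
tcp_rot: [0.233, -0.667, 0.234, 0.668]
contact_force: [0.3, 0.1, -0.4]
finger_gap: 76.7
```

```bash
python3 wl.py w4
```

```text
12.175 [610.2   4.9 115.1] 141.43 j6 -2.569 gap 76.70131107282499 tau [ 0.074  0.081 -0.051] F [ 0.3  0.1 -0.4]
axis pt at z 76 zoom px [300.26686593 270.22182431]
axis pt at z 84 zoom px [300.15213347 280.97518274]
```

View pics/w4z.png

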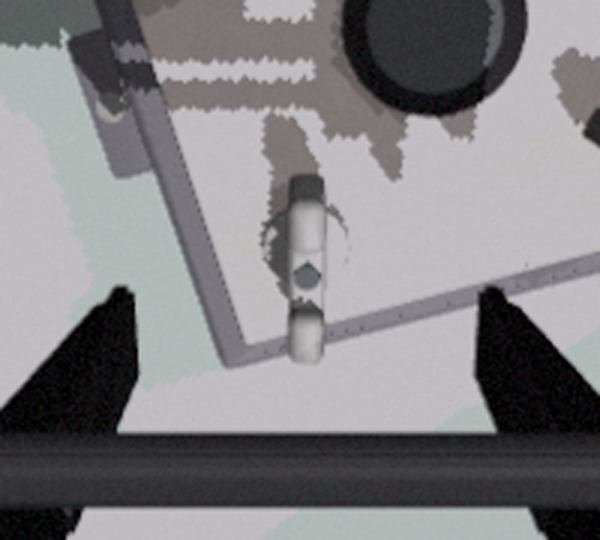

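The dot is at (307,272), with the finger midpoint at column 306 and the bar vertical, so it is aligned. I'll descend to the grip height that worked and close.

Call:
step_arm(motion=[[[0.6, 0.02, 0.014], 0, 165], [[1.2, 0.02, 0.014], 0, 165], [[1.73, 0.02, 0.014], 0, 165], [[1.73, 0.02, 0.014], 0, 200], [[1.73, 0.02, 0.014], 0, 255], [[1.73, 0.02, 0.014], 0, 255], [[1.73, 0.02, 0.014], 0, 255], [[1.73, 0.02, 0.014], 0, 255], [[1.73, 0.02, 0.014], 0, 255], [[1.73, 0.02, 0.014], 0, 255]])

```text
time: 13.48
position: [610.0, 4.7, 64.3]
tcp_rot: [-0.233, 0.668, -0.232, -0.668]
contact_force: [-0.7, -0.6, 6.5]
finger_gap: 9.5
```

```bash
python3 st.py
```

```text
13.475 [609.97   4.7   64.33] 141.6 j6 -2.572 9.536822169000716 [0.062 0.194 0.019] [-0.7 -0.6  6.5]
```

Call:
step_arm(motion=[[[0.006, 0, 0], 1, 255], [[0.012, 0, 0], 2, 255], [[0.018, 0, 0], 3, 255], [[0.024, 0, 0], 4, 255], [[0.03, 0, 0], 5, 255], [[0.036, 0, 0], 6, 255], [[0.042, 0, 0], 7, 255], [[0.048, 0, 0], 8, 255], [[0.053, 0, 0], 9, 255]])

```text
time: 14.6
position: [609.9, 5.2, 62.7]
tcp_rot: [0.582, -0.402, 0.581, 0.402]
contact_force: [-1.0, 4.0, 6.2]
finger_gap: 9.7
```

```bash
python3 st.py
```

```text
14.6 [609.87   5.22  62.73] 69.34 j6 -1.311 9.65203931431165 [0.673 0.168 0.073] [-1.   4.   6.2]
```

Call:
step_arm(motion=[[[0.006, 0, 0.01], 1, 255], [[0.012, 0, 0.01], 2, 255], [[0.018, 0, 0.01], 3, 255]])

```text
time: 14.98
position: [610.0, 5.4, 62.2]
tcp_rot: [0.653, -0.272, 0.652, 0.273]
contact_force: [-0.2, 1.7, 6.5]
finger_gap: 9.9
```

```bash
python3 st.py
```

```text
14.975 [609.98   5.37  62.19] 45.34 j6 -0.892 9.888695491804187 [0.493 0.135 0.056] [-0.2  1.7  6.5]
```

Call:
step_arm(motion=[[[0.006, 0, 0], 1, 255], [[0.012, 0, 0], 2, 255], [[0.018, 0, 0], 3, 255]])

```text
time: 15.35
position: [610.1, 5.4, 61.7]
tcp_rot: [0.695, -0.131, 0.695, 0.131]
contact_force: [-0.7, 4.2, 5.8]
finger_gap: 9.7
```

```bash
python3 st.py
```

```text
15.35 [610.12   5.45  61.66] 21.34 j6 -0.473 9.735778746594606 [0.589 0.038 0.085] [-0.7  4.2  5.8]
```

Call:
step_arm(motion=[[[0.006, 0.01, 0.004], 1, 255], [[0.012, 0.01, 0.004], 2, 255]])

```text
time: 15.6
position: [610.3, 5.5, 61.3]
tcp_rot: [0.707, -0.033, 0.706, 0.033]
contact_force: [1.4, 2.0, 5.2]
finger_gap: 9.7
```

```bash
python3 st.py
```

```text
15.6 [610.25   5.53  61.33] 5.35 j6 -0.193 9.677673016500934 [0.177 0.029 0.035] [1.4 2.  5.2]
```

Call:
step_arm(motion=[[[0.006, 0, 0], 1, 255], [[0.012, 0, 0], 2, 255]])

```text
time: 15.85
position: [610.4, 5.5, 61.0]
tcp_rot: [0.705, 0.066, 0.704, -0.066]
contact_force: [1.1, 2.5, 4.5]
finger_gap: 10.0
```

```bash
python3 st.py
```

```text
15.85 [610.39   5.52  60.98] -10.65 j6 0.086 10.002113892001415 [ 0.219 -0.035  0.154] [1.1 2.5 4.5]
```

Call:
step_arm(motion=[[[0.006, 0, 0], 1, 255]])

```text
time: 15.98
position: [610.5, 5.5, 60.9]
tcp_rot: [0.698, 0.115, 0.697, -0.114]
contact_force: [0.8, 2.1, 5.9]
finger_gap: 9.9
```

```bash
python3 st.py
```

```text
15.975 [610.47   5.49  60.86] -18.65 j6 0.226 9.94161074423514 [ 0.122 -0.036  0.16 ] [0.8 2.1 5.9]
```

Call:
step_arm(motion=[[[0.006, 0, 0], 1, 255]])

```text
time: 16.1
position: [610.5, 5.5, 60.7]
tcp_rot: [0.689, 0.163, 0.687, -0.163]
contact_force: [0.8, 1.2, 6.3]
finger_gap: 9.7
```

```bash
python3 st.py
```

```text
16.1 [610.51   5.47  60.74] -26.64 j6 0.365 9.697801840350621 [ 0.176 -0.045  0.231] [0.8 1.2 6.3]
```

Call:
step_arm(motion=[[[0, 0, 0], 0, 255], [[0, 0, 0], 0, 255], [[0, 0, 0], 0, 160], [[0, 0, 0], 0, 150], [[0, 0, 0], 0, 150], [[0, 0, 0], 0, 150], [[-0.8, 0, 0], 0, 150], [[-1.6, 0, 0], 0, 100], [[-1.8, 0, 0], 0, 50], [[-1.8, 0, 0], 0, 50]])

```text
time: 17.35
position: [609.8, 5.3, 114.0]
tcp_rot: [0.688, 0.161, 0.688, -0.161]
contact_force: [-0.1, 0.2, -0.1]
finger_gap: 63.6
```

```bash
python3 st.py; python3 -c "
from h import *
plan([570.6,-90.9,115],44)"
```

```text
17.35 [609.79   5.32 113.97] -26.4 j6 0.361 63.628367117243286 [-0.095  0.092 -0.012] [-0.1  0.2 -0.1]
shift units [-0.035 -3.454  0.256] z-yaw now -26.4 j6 0.361 t 17.35
  turn deg -430.4 units -53.8
  turn deg -250.4 units -31.3
  turn deg -70.4 units -8.8
  turn deg 109.6 units 13.7
  turn deg 289.6 units 36.2
```

Call:
step_arm(motion=[[[-0.03, -1, 0.08], -1.3, 50], [[-0.03, -2, 0.16], -2.6, 50], [[-0.03, -3, 0.25], -3.9, 50], [[-0.03, -3.45, 0.26], -5.2, 50], [[-0.03, -3.45, 0.26], -6.5, 50], [[-0.03, -3.45, 0.26], -7.8, 50], [[-0.03, -3.45, 0.26], -8.8, 50], [[-0.03, -3.45, 0.26], -8.8, 50], [[-0.03, -3.45, 0.26], -8.8, 50]])

```text
time: 18.48
position: [570.6, -90.8, 114.5]
tcp_rot: [0.656, -0.264, 0.656, 0.264]
contact_force: [-0.2, 0.3, 0.3]
finger_gap: 76.7
```

```bash
python3 wl.py w5
```

```text
18.475 [570.6 -90.8 114.5] 43.82 j6 -1.037 gap 76.69519509109114 tau [-0.049 -0.015 -0.   ] F [-0.2  0.3  0.3]
axis pt at z 76 zoom px [304.80131145 276.83921218]
axis pt at z 84 zoom px [304.78019342 287.79442812]
```

View pics/w5z.png

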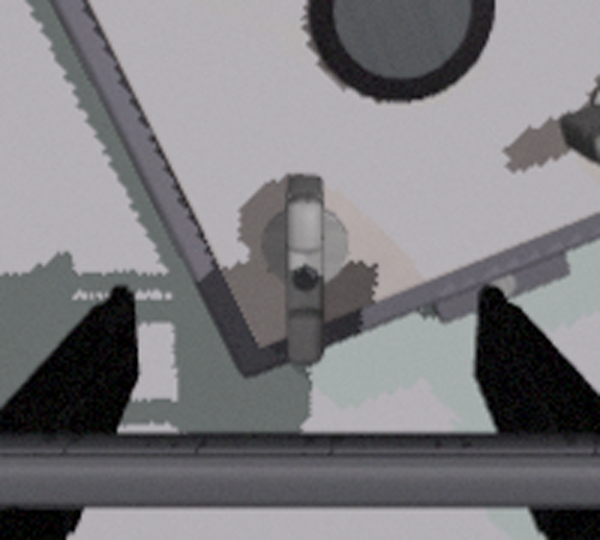

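The dot is at (305,277), the finger midpoint at column 306, and the bar is vertical. I'll descend straight.

Call:
step_arm(motion=[[[0.6, 0, 0], 0, 165], [[1.2, 0, 0], 0, 165], [[1.7, 0, 0], 0, 165], [[1.7, 0, 0], 0, 200], [[1.7, 0, 0], 0, 255], [[1.7, 0, 0], 0, 255], [[1.7, 0, 0], 0, 255], [[1.7, 0, 0], 0, 255], [[1.7, 0, 0], 0, 255], [[1.7, 0, 0], 0, 255]])

```text
time: 19.77
position: [570.7, -91.1, 64.4]
tcp_rot: [0.656, -0.265, 0.656, 0.265]
contact_force: [-3.4, -3.9, 5.7]
finger_gap: 10.1
```

```bash
python3 st.py
```

```text
19.775 [570.68 -91.14  64.42] 44.0 j6 -1.04 10.110853040654302 [-0.799  0.652 -0.052] [-3.4 -3.9  5.7]
```

Call:
step_arm(motion=[[[0.006, 0, -0.013], 1, 255], [[0.012, 0, -0.013], 2, 255], [[0.018, 0, -0.013], 3, 255], [[0.024, 0, -0.013], 4, 255], [[0.03, 0, -0.013], 5, 255], [[0.036, 0, -0.013], 6, 255], [[0.042, 0, -0.013], 7, 255], [[0.048, 0, -0.013], 8, 255], [[0.053, 0, -0.013], 9, 255]])

```text
time: 20.9
position: [570.3, -91.2, 62.8]
tcp_rot: [0.686, 0.173, 0.686, -0.173]
contact_force: [-3.4, -2.6, 6.7]
finger_gap: 9.7
```

```bash
python3 st.py
```

```text
20.9 [570.28 -91.22  62.8 ] -28.25 j6 0.22 9.70093291665933 [-0.586  0.869  0.082] [-3.4 -2.6  6.7]
```

Call:
step_arm(motion=[[[0.006, -0.01, -0.006], 1, 255], [[0.012, -0.01, -0.006], 2, 255], [[0.018, -0.01, -0.006], 3, 255]])

```text
time: 21.28
position: [570.2, -91.2, 62.3]
tcp_rot: [0.635, 0.311, 0.635, -0.311]
contact_force: [-2.6, -0.2, 5.7]
finger_gap: 9.6
```

```bash
python3 st.py
```

```text
21.275 [570.17 -91.19  62.29] -52.26 j6 0.639 9.57665421583616 [-0.214  0.695  0.076] [-2.6 -0.2  5.7]
```

Call:
step_arm(motion=[[[0.006, 0, 0], 1, 255], [[0.012, 0, 0], 2, 255], [[0.018, 0, 0], 3, 255]])

```text
time: 21.65
position: [570.1, -91.1, 61.8]
tcp_rot: [0.556, 0.437, 0.556, -0.437]
contact_force: [-3.0, 0.2, 7.2]
finger_gap: 9.7
```

```bash
python3 st.py
```

```text
21.65 [570.1  -91.08  61.78] -76.26 j6 1.058 9.679219967749738 [-0.051  0.82   0.056] [-3.   0.2  7.2]
```

Torque is still at the running level after 120°.

Call:
step_arm(motion=[[[0.006, 0, 0], 1, 255], [[0.012, 0, 0], 2, 255]])

```text
time: 21.9
position: [570.1, -91.0, 61.4]
tcp_rot: [0.49, 0.51, 0.49, -0.51]
contact_force: [-4.0, 0.4, 5.9]
finger_gap: 9.5
```

```bash
python3 st.py
```

```text
21.9 [570.1  -91.02  61.41] -92.26 j6 1.337 9.45953199437076 [0.136 0.807 0.1  ] [-4.   0.4  5.9]
```

Call:
step_arm(motion=[[[0.006, -0.01, 0], 1, 255], [[0.012, -0.01, 0], 2, 255]])

```text
time: 22.15
position: [570.1, -91.0, 61.0]
tcp_rot: [0.414, 0.573, 0.414, -0.573]
contact_force: [-1.3, 1.3, 5.7]
finger_gap: 9.8
```

```bash
python3 st.py
```

```text
22.15 [570.06 -90.95  61.04] -108.26 j6 1.616 9.835805882588847 [0.316 0.538 0.076] [-1.3  1.3  5.7]
```

Call:
step_arm(motion=[[[0.006, 0, 0], 1, 255], [[0.012, 0, 0], 2, 255]])

```text
time: 22.4
position: [570.1, -90.9, 60.8]
tcp_rot: [0.331, 0.625, 0.331, -0.625]
contact_force: [-2.0, 2.2, 6.8]
finger_gap: 9.4
```

```bash
python3 st.py
```

```text
22.4 [570.14 -90.87  60.76] -124.25 j6 1.895 9.36073891641543 [0.439 0.484 0.147] [-2.   2.2  6.8]
```

Call:
step_arm(motion=[[[0.006, 0, 0], 1, 255]])

```text
time: 22.52
position: [570.1, -90.8, 60.6]
tcp_rot: [0.286, 0.647, 0.286, -0.646]
contact_force: [-1.6, 3.2, 8.5]
finger_gap: 9.6
```

```bash
python3 st.py
```

```text
22.525 [570.14 -90.81  60.62] -132.25 j6 2.035 9.568361443835682 [0.53  0.498 0.163] [-1.6  3.2  8.5]
```

Call:
step_arm(motion=[[[0.006, 0, 0], 1, 255]])

```text
time: 22.65
position: [570.2, -90.8, 60.5]
tcp_rot: [0.24, 0.665, 0.24, -0.665]
contact_force: [-1.8, 2.5, 7.9]
finger_gap: 10.0
```

```bash
python3 st.py
```

```text
22.65 [570.17 -90.79  60.54] -140.24 j6 2.174 9.987403563077157 [0.599 0.542 0.314] [-1.8  2.5  7.9]
```

Call:
step_arm(motion=[[[0, 0, 0], 0, 255]])

```text
time: 22.78
position: [570.2, -90.8, 60.5]
tcp_rot: [0.241, 0.665, 0.241, -0.664]
contact_force: [-1.3, 3.0, 6.7]
finger_gap: 9.9
```

```bash
python3 st.py;python3 st.py
```

```text
22.775 [570.17 -90.77  60.48] -140.14 j6 2.172 9.934863328673865 [ 0.519  0.496 -0.266] [-1.3  3.   6.7]
22.775 [570.17 -90.77  60.48] -140.14 j6 2.172 9.934863328673865 [ 0.519  0.496 -0.266] [-1.3  3.   6.7]
```

Call:
step_arm(motion=[[[0, 0, 0], 0, 160], [[0, 0, 0], 0, 150], [[0, 0, 0], 0, 150], [[0, 0, 0], 0, 150], [[-0.8, 0, 0], 0, 150], [[-1.6, 0, 0], 0, 100], [[-1.8, 0, 0], 0, 50], [[-1.8, 0, 0], 0, 50]])

```text
time: 23.78
position: [569.9, -91.3, 113.8]
tcp_rot: [0.242, 0.665, 0.242, -0.664]
contact_force: [-0.3, -0.5, -0.4]
finger_gap: 63.8
```

```bash
python3 st.py; python3 -c "
from h import *
plan([514.2,45.2,115],28)"
```

```text
23.775 [569.88 -91.31 113.77] -140.0 j6 2.17 63.768908951330154 [0.    0.194 0.02 ] [-0.3 -0.5 -0.4]
shift units [-0.041 -4.679 -1.503] z-yaw now -140.0 j6 2.17 t 23.775
  turn deg -528.0 units -66.0
  turn deg -348.0 units -43.5
  turn deg -168.0 units -21.0
  turn deg 12.0 units 1.5
  turn deg 192.0 units 24.0
```

Call:
step_arm(motion=[[[-0.04, -1, -0.3], -1.3, 50], [[-0.04, -2, -0.6], -2.6, 50], [[-0.04, -3, -0.9], -3.9, 50], [[-0.04, -4, -1.2], -5.2, 50], [[-0.04, -4.68, -1.5], -6.5, 50], [[-0.04, -4.68, -1.5], -7.8, 50], [[-0.04, -4.68, -1.5], -9.1, 50], [[-0.04, -4.68, -1.5], -10.4, 50], [[-0.04, -4.68, -1.5], -11.7, 50], [[-0.04, -4.68, -1.5], -13, 50], [[-0.04, -4.68, -1.5], -14.3, 50], [[-0.04, -4.68, -1.5], -15.6, 50], [[-0.04, -4.68, -1.5], -16.9, 50], [[-0.04, -4.68, -1.5], -18.2, 50], [[-0.04, -4.68, -1.5], -19.5, 50], [[-0.04, -4.68, -1.5], -20.8, 50], [[-0.04, -4.68, -1.5], -21, 50], [[-0.04, -4.68, -1.5], -21, 50], [[-0.04, -4.68, -1.5], -21, 50]])

```text
time: 26.15
position: [514.1, 45.2, 114.9]
tcp_rot: [0.686, -0.17, 0.686, 0.17]
contact_force: [-0.5, 0.0, 0.2]
finger_gap: 76.6
```

```bash
python3 wl.py w6
```

```text
26.15 [514.1  45.2 114.9] 27.87 j6 -0.527 gap 76.61557644955339 tau [-0.09   0.041  0.02 ] F [-0.5  0.   0.2]
axis pt at z 76 zoom px [306.16647862 276.13982966]
axis pt at z 84 zoom px [306.18778759 287.06616153]
```

View pics/w6z.png

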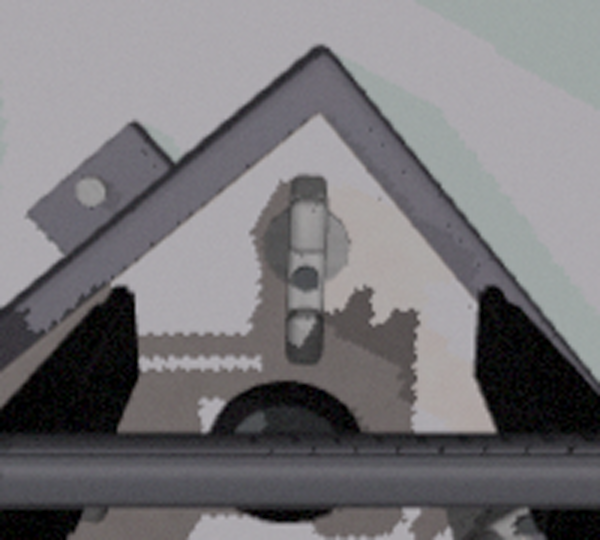

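The dot is at (305,277) and the bar is tilted about 1.6°. I'll correct by +0.2 units and descend.

Call:
step_arm(motion=[[[0.6, 0, -0.005], 0.2, 165], [[1.2, 0, -0.005], 0.2, 165], [[1.71, 0, -0.005], 0.2, 165], [[1.71, 0, -0.005], 0.2, 200], [[1.71, 0, -0.005], 0.2, 255], [[1.71, 0, -0.005], 0.2, 255], [[1.71, 0, -0.005], 0.2, 255], [[1.71, 0, -0.005], 0.2, 255], [[1.71, 0, -0.005], 0.2, 255], [[1.71, 0, -0.005], 0.2, 255]])

```text
time: 27.45
position: [514.2, 45.1, 64.2]
tcp_rot: [0.689, -0.162, 0.688, 0.161]
contact_force: [-0.5, 0.4, 6.2]
finger_gap: 9.6
```

```bash
python3 st.py
```

```text
27.45 [514.19  45.12  64.21] 26.4 j6 -0.501 9.557279632072461 [-0.084  0.18  -0.015] [-0.5  0.4  6.2]
```

Call:
step_arm(motion=[[[0.006, 0, 0], 1, 255], [[0.012, 0, 0], 2, 255], [[0.018, 0, 0], 3, 255], [[0.024, 0, 0], 4, 255], [[0.03, 0, 0], 5, 255], [[0.036, 0, 0], 6, 255], [[0.042, 0, 0], 7, 255], [[0.048, 0, 0], 8, 255], [[0.053, 0, 0], 9, 255], [[0.059, 0, 0], 10, 255], [[0.065, 0, 0], 11, 255], [[0.071, 0, 0], 12, 255]])

```text
time: 28.95
position: [514.4, 45.0, 62.1]
tcp_rot: [0.58, 0.405, 0.579, -0.405]
contact_force: [0.3, -1.0, 5.3]
finger_gap: 9.7
```

```bash
python3 st.py
```

```text
28.95 [514.42  45.    62.08] -69.85 j6 1.179 9.74909943047873 [-0.34   0.16   0.067] [ 0.3 -1.   5.3]
```

Call:
step_arm(motion=[[[0.006, 0, 0], 1, 255], [[0.012, 0, 0], 2, 255], [[0.018, 0, 0], 3, 255]])

```text
time: 29.32
position: [514.4, 44.9, 61.5]
tcp_rot: [0.483, 0.517, 0.483, -0.516]
contact_force: [0.5, -1.3, 5.0]
finger_gap: 9.6
```

```bash
python3 st.py
```

```text
29.325 [514.4   44.94  61.55] -93.86 j6 1.598 9.59718523068287 [-0.375  0.308  0.023] [ 0.5 -1.3  5. ]
```

Call:
step_arm(motion=[[[0.006, 0, 0], 1, 255], [[0.012, 0, 0], 2, 255]])

```text
time: 29.58
position: [514.4, 44.9, 61.2]
tcp_rot: [0.407, 0.579, 0.406, -0.578]
contact_force: [-0.7, -1.5, 6.2]
finger_gap: 9.6
```

```bash
python3 st.py
```

```text
29.575 [514.37  44.89  61.19] -109.86 j6 1.877 9.6241455867185 [-0.434  0.315  0.026] [-0.7 -1.5  6.2]
```

Call:
step_arm(motion=[[[0.006, 0, 0], 1, 255], [[0.012, 0, 0], 2, 255]])

```text
time: 29.82
position: [514.4, 44.9, 60.8]
tcp_rot: [0.322, 0.63, 0.322, -0.629]
contact_force: [-0.7, -3.5, 6.0]
finger_gap: 9.7
```

```bash
python3 st.py
```

```text
29.825 [514.36  44.86  60.83] -125.85 j6 2.156 9.715331130903158 [-0.442  0.378  0.008] [-0.7 -3.5  6. ]
```

```bash
python3 wl.py w7
```

```text
29.825 [514.4  44.9  60.8] -125.85 j6 2.156 gap 9.715331130903158 tau [-0.442  0.378  0.008] F [-0.7 -3.5  6. ]
axis pt at z 76 zoom px [306.90632893 357.77536746]
axis pt at z 84 zoom px [306.96812579 376.12283507]
```

View pics/w7z.png

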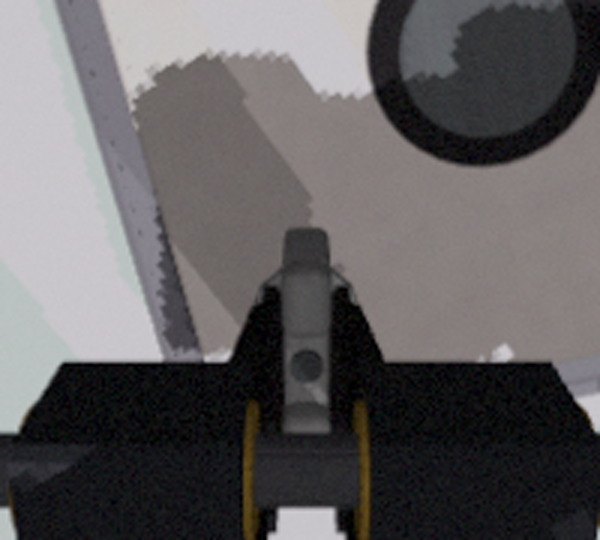

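The nut is turning with the gripper: the bar is vertical between the fingers, with the dot at (306,366). I'll continue.

Call:
step_arm(motion=[[[0.006, 0, 0], 1, 255], [[0.01, 0, 0], 1.75, 255]])

```text
time: 30.12
position: [514.3, 44.8, 60.6]
tcp_rot: [0.243, 0.664, 0.243, -0.664]
contact_force: [-1.0, -2.7, 7.2]
finger_gap: 9.8
```

```bash
python3 st.py
```

```text
30.125 [514.29  44.84  60.56] -139.81 j6 2.4 9.835264764247546 [-0.504  0.323  0.111] [-1.  -2.7  7.2]
```

Call:
step_arm(motion=[[[0.006, 0, 0], 1, 255]])

```text
time: 30.25
position: [514.3, 44.8, 60.4]
tcp_rot: [0.196, 0.68, 0.196, -0.679]
contact_force: [0.0, -2.6, 8.2]
finger_gap: 9.9
```

```bash
python3 st.py
```

```text
30.25 [514.29  44.84  60.43] -147.81 j6 2.539 9.949428466490337 [-0.438  0.41   0.225] [ 0.  -2.6  8.2]
```

Call:
step_arm(motion=[[[0.004, 0, 0], 0.72, 255]])

```text
time: 30.38
position: [514.3, 44.8, 60.3]
tcp_rot: [0.162, 0.689, 0.162, -0.688]
contact_force: [-1.9, -2.6, 8.1]
finger_gap: 9.6
```

```bash
python3 st.py
```

```text
30.375 [514.3   44.82  60.34] -153.55 j6 2.64 9.645913720947428 [-0.457  0.417  0.21 ] [-1.9 -2.6  8.1]
```

Call:
step_arm(motion=[[[0, 0, 0], 0, 255], [[0, 0, 0], 0, 160], [[0, 0, 0], 0, 150], [[0, 0, 0], 0, 150], [[0, 0, 0], 0, 150], [[-0.8, 0, 0], 0, 150], [[-1.6, 0, 0], 0, 100], [[-3, 0, 0], 0, 50], [[-4.5, 0, 0], 0, 50], [[-4.5, 0, 0], 0, 50], [[-4.5, 0, 0], 0, 50]])

```text
time: 31.75
position: [513.7, 45.1, 194.4]
tcp_rot: [-0.163, -0.688, -0.163, 0.688]
contact_force: [-0.3, 0.6, -1.1]
finger_gap: 75.7
```

```bash
python3 st.py
python3 - <<'E'
from h import *
a=snap('scene','s2.png'); b=cv2.imread('pics/scene0.png')
d=cv2.absdiff(cv2.cvtColor(a,cv2.COLOR_RGB2GRAY),cv2.cvtColor(b,cv2.COLOR_BGR2GRAY))
for n,(u,v) in dict(lantern=(380,187),pot=(332,153),tray=(132,211),brush=(140,285)).items(): print(n,d[v-12:v+12,u-12:u+12].mean())
E
python3 wl.py w8
```

```text
31.75 [513.66  45.13 194.36] -153.36 j6 2.636 75.74721544704276 [0.073 0.183 0.025] [-0.3  0.6 -1.1]
lantern 6.371527777777778
pot 7.723958333333333
tray 9.39236111111111
brush 12.770833333333334
31.8 [513.5  45.1 193.9] -153.36 j6 2.636 gap 75.71074065968695 tau [ 0.05   0.134 -0.027] F [ 0.3  0.3 -0.5]
axis pt at z 76 zoom px [303.9588257  190.51811103]
axis pt at z 84 zoom px [303.96441863 196.42186719]
```

View pics/s2.png

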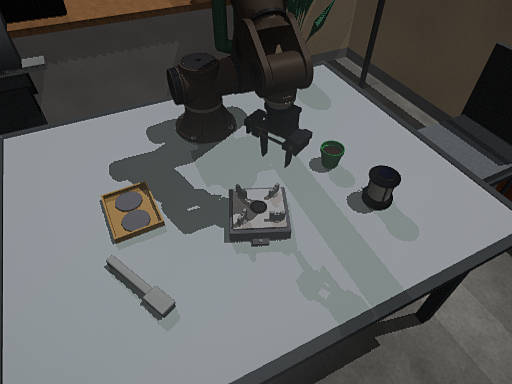

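View pics/w8.png

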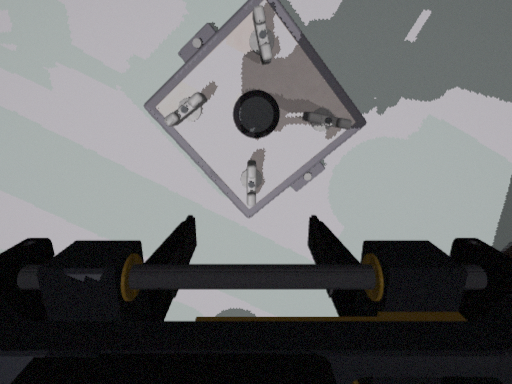

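The four bystanders are where they stood: lantern (380,187), pot (332,153), tray (132,211) and brush (140,285). All four nuts are turned and the gripper is clear, so I'm handing in.

```bash
python3 -c "
from h import *
print(workorder.hand_in())"
```

```text
the job is handed in; nothing more can be done
None
```

I tightened all four wing nuts clockwise in cross order (first nut, its diagonal opposite, then the remaining two) and handed the job in at about 32 s. I stopped each nut when the torque climbed past just firm:

| Order | Nut (world corner, mm) | Turn | Last torque reading (N m) |
|---|---|---|---|
| 1 | (474, -51) | about 166° | 0.19 |
| 2 | (610, 5), diagonal to the first | about 168° | 0.23 |
| 3 | (570, -91) | about 184° | 0.31 |
| 4 | (514, 45) | about 180° | 0.21 |

- **Final check:** the gripper was clear of everything. The scene picture showed the lantern, pot, tray and brush where they had been. I checked this by eye and did not measure them.
- **Nut 3 doubt:** its last reading of 0.31 N m is above the 0.3 forcing limit. The readings just before it were 0.15 and 0.16, and the next one, taken standing still, was -0.27. I took 0.31 as noise; averaging the turning readings puts it nearer 0.25.
- **Nut 4 noise:** its readings fell as low as 0.01 while it was still turning freely. A picture showed the nut turning with the gripper, so it had not slipped.
- **First grip on nut 1:** it was too low, and the fingers stopped at 31 mm. I raised the gripper about 5 mm and regripped.
- **Not checked:** I did not retest the torque of the earlier nuts after later ones were tightened, and I did not measure how level the cover is.

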